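# Clip the cross-lock tweezers on the transistor tab as a heat shunt

### The arm

A 6-joint arm with a two-finger parallel gripper is mounted at the origin on a cart in front of the work surface, level with it; the furniture and walls round the work are solid. World frame = base frame: x ahead of the robot, y to its left, z up, the work surface at z = 0. Lengths are in m, angles in rad, forces in N, time in s.
With the tool pointing down it reaches from about 0.15 to 0.775 m from the base axis. Payload 6.1 kg.
Tool frame: the origin (TCP) lies on the centre line of the jaws, within the pads' length; the fingertips stand r.tip_reach ahead of it and the grasp point (between the pads) lies 5 mm behind it (r.tip_reach is the distance from the TCP to the fingertips, in m); z points along the fingers, y is the line along which they close (so a half turn about z gives the same grasp; the last joint's range is limited). The gripper opens to 85 mm and grips with 20 to 120 N. Pads are 22 mm wide; open, the fingers measure 114 mm over their backs; the gripper's body (76 mm by 85 mm) begins 54 mm behind the grasp point. The pads swing forward as they close: fully open they stand 13 mm farther back than shut.
Start: joints at [-1.205, 0.126, -0.04, 1.405, 0, 1.571], TCP at [0.188, -0.49, 0.245] pointing down, gripper open.
Joint ranges: [-2.72, 2.72], [-0.95, 1.95], [-1.27, 1.35], [-1.78, 2.02], [-1.46, 1.47], [-3.14, 3.14]. Speed limits (rad/s): [2.39, 2.39, 3.01, 3.14, 3.14, 3.14].

### API

Orientations are given as a unit quaternion [x, y, z, w].
In Python, from cell import r gives the robot as it stands. The module is installed in compiled form; this text tells all that it offers.
- The arm moves only by the tool send_rows, never from a script. Its argument "steps" is a list of rows, each an object with "xyz": the shift along the tool's x, y, z in mm, a list of three; "dr": the turn, a rotation vector about the tool's x, y, z in units of 6 degrees (1.0 is 6 degrees), a list of three; "claw": the finger opening in mm, from 0 to 85.4. A call has 1 to 5 rows; each row shifts and turns the commanded pose from where the row before left it, along the tool's axes as they then stand; what a row does not reach is not made up. A row lasts 1/10 s, in which the tool goes at most 50 mm and 8.59 degrees, less where a joint would pass 70% of its speed; a pose out of reach is approached as far as the arm can. A call with a gripper value outside its range is refused whole. The fingers move at their own pace and stop on an object; the grip force is fixed at half the most. Time passes only in rows, so rows that do not move let the fingers close. It gives the time, the measured TCP pose, the force, the opening and the grip force at its end, in the units of the state.
- r.get_state(): the state, without advancing time (a new reading comes with each control period).
- r.snapshot(name): name is "side" or "top"; returns the picture (420x560x3 uint8, blue, green, red); there is no depth.
- r.get_calibration(name): a dict with "fx", "fy", "cx", "cy" (pixels), "T" (4x4, takes a point from camera to world coordinates). Camera axes: x right, y up, looking along -z (the intrinsics and any distortion apply to the point x, -y, -z); pixel columns grow to the right and rows downward; lengths in m; the calibration is good to about 2 mm. A picture is of the moment at which its call begins. get_calibration takes no time and is no camera call.
- r.close_job(): hands the job in; it is judged then, once.
Trained networks look in the newest picture that a camera, given by its name, has taken for a name from the list of things; names that differ only in an ending like _2 or _b are one class to them, and where a whole thing is asked for, a point or a joint stands for the part that bears it (a point fixed in the world has none). Each returns a list of dicts, best first, with "p" (0 to 1); they miss things now and then, are a little off and sometimes report something else, mostly with a low value. They report only what shows in the picture. A call takes as long as a camera call.
- r.silhouettes(target, camera): "region" (420x560 bool, what is visible of it) and "location" ([column, row] in pixels, amid what is visible of it).
The state is a dict: "clock": time; "q": joint angles; "qd": joint speeds; "joint_torque": joint torques, N m; "eef_pos": TCP position; "orientation": TCP orientation; "contact_force": force on the tool from outside, world axes, zero at the start; "ft_torque": the same for the moment, N m; "gripper_width": finger opening in m; "finger_force": force on a finger pad.
Only numpy, scipy, OpenCV 4.12 (cv2) and the standard library are available. Lean on these libraries where they do the work, as an engineer would, in place of code of your own. Each camera call takes 0.05 s, during which the arm holds its last target. There are 200 camera calls.

### The job

Get the board ready for soldering: first turn the board holder's bar knob so that the board leans towards you and clicks into its working stop, and let go of the knob. Then pick up the cross-lock tweezers by their two brown fibre grips (squeezing opens them), set the open jaws astride the transistor's bare metal tab, lying parallel to the board and right down on the two grey capacitors beside it, and release so that they stay clamped on the tab by themselves as a heat shunt. Do not disturb the other loose things on the bench.

Things in the scene. Friction and masses are not known exactly. Their poses are not given: they have to be found in the camera images.
- board_holder: Holder with dark base plate 120 x 196 x 12 mm, fixed; two grey uprights carry a cradle with the green board (100 deep, 122 wide, flat steel shield 7 mm high on the near part). Origin: on the bench under the base's middle; x away from the robot, y left to the bar knob, z up. The cradle's pivot runs along y at x = 0, 110 mm above the bench, in the board's top face.
- tilt (a joint): Cradle angle, rad: 0 = board level (as found); positive = board leans to the robot, far edge up, knob's top towards the robot. An over-centre spring snaps it into a stop at either end, 0 and 0.45 (26 deg). Leaving a stop takes about 0.5 N m, falling to nothing at 0.22: let go below that it falls back to 0, beyond it clicks on to 0.45. In the stop it does not yield to a 10 N push on the tab.
- knob (a point): Centre of the black bar knob on the pivot axis, 118 mm left of the holder's middle, 110 mm above the bench. Bar 14 mm (x, between flat sides) x 22 (y, along the pivot) x 58 (z, 29 each side of the axis); upright when the board is level. Free for 15 mm towards the holder and 60 mm fore and aft above the pivot. Axes turn with the knob: y pivot, z along the bar.
- transistor: Power transistor standing on the board near its far edge, just right of the middle: black body 3 to 16 mm above the board, bare metal tab 16 to 26 mm above it. Origin on the board's face under the tab; x up the slope, along the tab's 15 mm width; y left, through its 2 mm thickness; z out of the board. Origin is 23.5 mm (x) and -10 mm (y) from the pivot's middle.
- tab (a point): Centre of the bare part of the tab, 21 mm above the board; axes as the transistor. Two grey box capacitors flank it, each from 6.5 to 17 mm off it in y, 18 mm long in x, flat tops 16 mm above the board, 5 mm below this point: jaws resting on them have their middle 1 mm below this point. All else on the board is lower than the capacitors.
- tweezers: Steel cross-lock tweezers, 176 x 26 x 8 mm, 30 g, brown fibre grips, lying flat. Origin midway between the grips, on the underside; x to the tips, y across the grips, z up. Grips: x -21 to 21 mm, 8 mm high, 26 mm over the outer faces when free, 16 mm squeezed to their stop. Riveted at x -76 to -58; the blades cross in front of the grips, so squeezing opens the jaws.
- jaws (a point): Middle of the jaws: 83 mm ahead of the tweezers' origin, 4 mm above the underside; same axes. Straight flat blades 8 mm high, 2.4 mm thick, from 30 mm behind this point to 17 mm ahead. A preloaded spring shuts them: squeezing the grips starts to open them at 14 N, full opening (22 mm between the jaws) takes 16 N; more only presses on the stop. Let go, they clamp with 6 N.
- grip_a (a joint): Opening (rad) of the blade whose grip is on the tweezers' +y side: 0 shut, 0.075 fully open. Held by the grips, the tweezers pivot a little between the fingers if the jaws are pressed with more than about 2 N, so touch down gently.
- grip_b (a joint): Opening (rad) of the blade whose grip is on the tweezers' -y side: 0 shut, 0.075 fully open.
- flat_tweezers: Ordinary black tweezers, 122 x 11 x 9 mm, not for use. Bystander: leave.
- flux_tin: Open round tin of flux, 60 mm across, 21 mm high. Bystander: leave.
- braid_reel: Small yellow reel, 44 x 70 x 10 mm, lying flat. Bystander: leave.
- heat_sink: Black finned heat sink, 30 x 30 x 16 mm. Bystander: leave.
- solder_spool: Blue and white solder spool, 65 x 58 x 40 mm. Bystander: leave.

How it is judged:
By the outcome, as a careful person would: the job done as asked, in the order asked, and still so for the second after the job is handed in, with the robot touching nothing.
It also fails if it takes over 54 s, if anything falls off the work surface, if the arm or the gripper's body presses on something with over 40 N, if the wrist force passes 120 N, or if a joint passes its speed limit or range.

## Working session

There is one attempt and no reset: what is moved stays moved. The work goes in short steps, Python scripts to look and compute and a tool call to move; the robot and the scene stay as the last step left them, time stands still between calls to the robot, and variables do not carry over. Pictures are saved under pics/ and viewed, at most 10 in all, crops included, and the job is handed in when it is done.

Besides the shell and the picture viewer there is one more tool, called after ">>>" as name(argument=value, ...), one argument or row to a line, values as JSON. send_rows: Moves the arm, as the interface text tells. Its arguments: {"type":"object","properties":{"steps":{"type":"array","items":{"type":"object","properties":{"xyz":{"type":"array","items":{"type":"number"}},"dr":{"type":"array","items":{"type":"number"}},"claw":{"type":"number"}}}}},"required":["steps"]}

```bash
mkdir -p pics; ls
python3 - <<'E'
from cell import r
import cv2,numpy as np
s=r.get_state()
for k,v in s.items(): print(k,np.round(v,4))
print(r.tip_reach)
for n in("side","top"):
    im=r.snapshot(n); cv2.imwrite(f"pics/{n}0.png",im)
    c=r.get_calibration(n); print(n,{k:np.round(v,4) for k,v in c.items()})
    for t in("board_holder","knob","transistor","tab","tweezers","jaws","flat_tweezers"):
        for d in r.silhouettes(t,n)[:2]:
            print(n,t,round(d['p'],2),np.round(d['location'],1),d['region'].sum())
E
```

```text
pics
clock 0.0
q [-1.205   0.1264 -0.0406  1.4054 -0.      1.5708]
qd [ 0.0002 -0.0022  0.0005 -0.0002  0.0005  0.0009]
joint_torque [ 8.00000e-04 -4.35913e+01  3.52923e+01  1.72000e-02  2.00000e-04
 -0.00000e+00]
eef_pos [ 0.1876 -0.4899  0.2445]
orientation [ 9.833e-01  1.819e-01 -2.000e-04 -8.000e-04]
contact_force [-0.9843 -0.0194  0.1094]
ft_torque [0.0156 0.0135 0.0214]
finger_force 0.0
gripper_width 0.0851
0.014
side {'fx': np.float64(429.9319), 'fy': np.float64(429.9319), 'cx': np.float64(279.6722), 'cy': np.float64(207.1092), 'T': array([[ 9.686e-01,  1.283e-01, -2.130e-01,  2.873e-01],
       [-2.487e-01,  5.006e-01, -8.292e-01, -9.629e-01],
       [ 2.000e-04,  8.561e-01,  5.168e-01,  6.547e-01],
       [ 0.000e+00,  0.000e+00,  0.000e+00,  1.000e+00]])}
side board_holder 0.76 [262.1 196.4] 2277
side knob 0.61 [253.9 175.7] 1022
side transistor 0.71 [258.8 273.7] 448
side tweezers 0.67 [262.9 273.8] 281
side jaws 0.65 [264.5 271.5] 396
side flat_tweezers 0.64 [269.  290.9] 180
top {'fx': np.float64(471.1874), 'fy': np.float64(471.1874), 'cx': np.float64(276.8508), 'cy': np.float64(216.2728), 'T': array([[-0.1033,  0.9723, -0.2097,  0.2317],
       [-0.9946, -0.1022,  0.0159, -0.0307],
       [-0.006 ,  0.2102,  0.9776,  1.4997],
       [ 0.    ,  0.    ,  0.    ,  1.    ]])}
top board_holder 0.61 [228.5 236.3] 2343
top knob 0.77 [225.8 232.1] 1557
top transistor 0.61 [168.7 279.2] 282
top jaws 0.54 [315.  255.5] 10
```

View pics/side0.png

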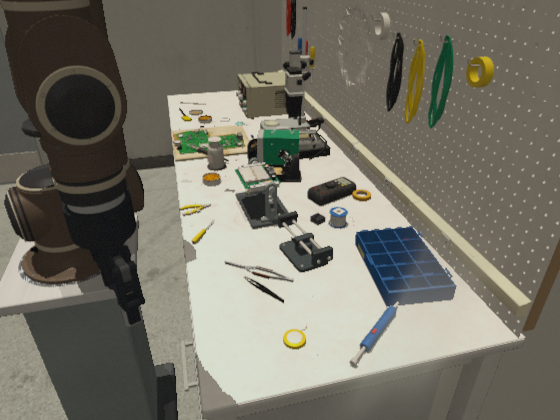

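View pics/top0.png

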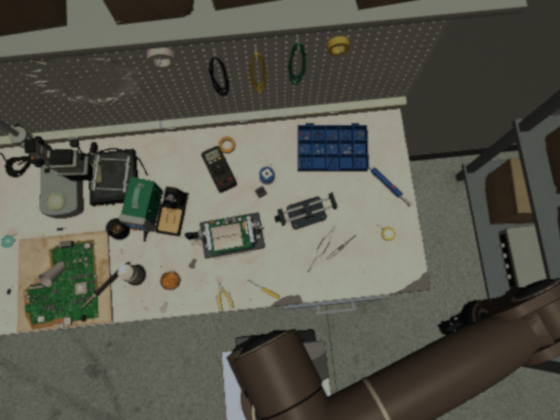

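The side view shows crossed tweezers near (262,270) with black ones below at (265,290). The holder is near (262,195). The top view shows the holder at (230,237), its knob near (192,236), and tweezers near (320,248) and (341,247). I need enlarged crops.

Run:
```python
import cv2,numpy as np
a=cv2.imread("pics/top0.png")[190:290,170:370]; b=cv2.imread("pics/side0.png")[150:310,180:340]
cv2.imwrite("pics/topc.png",cv2.resize(a,None,fx=4,fy=4,interpolation=cv2.INTER_CUBIC))
cv2.imwrite("pics/sidec.png",cv2.resize(b,(600,600),interpolation=cv2.INTER_CUBIC))
```

```text
(no output)
```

View pics/topc.png

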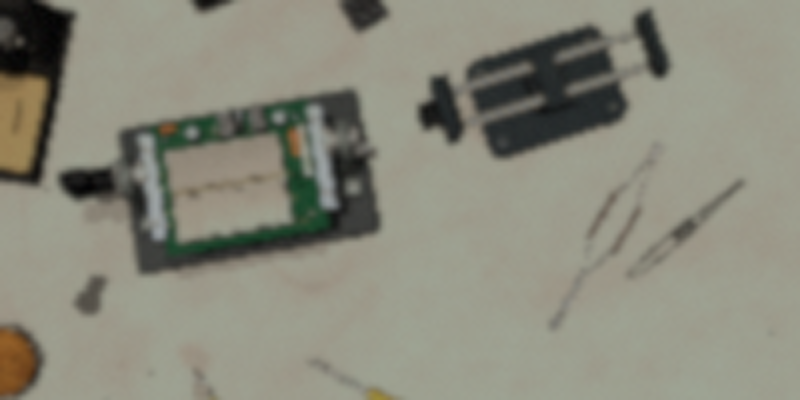

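View pics/sidec.png

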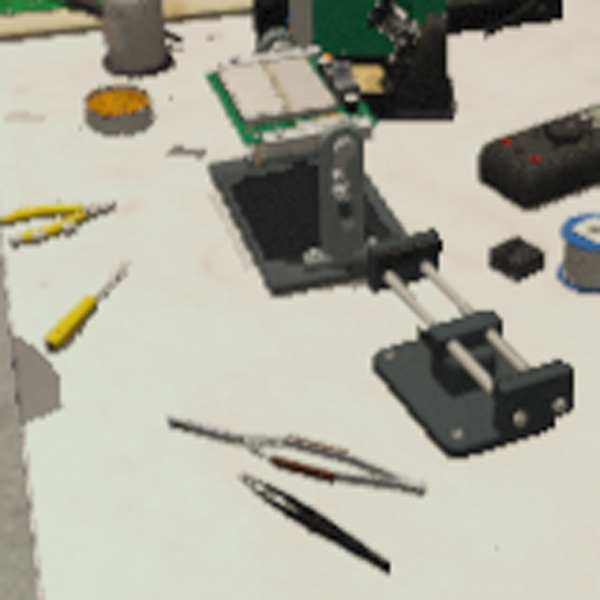

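The top crop shows the cross-lock tweezers running from the rivet at about (657,150) to the tips at about (553,325), so the tips point at the robot. The brown grips are at about (605,213) and (628,230). The base corners are at about (122,130), (357,92), (380,230) and (140,272), and the knob is at about (88,181). The side crop agrees. Next I fit the poses.

```bash
cat > h.py <<'E'
from cell import r
import cv2,numpy as np
from scipy.optimize import least_squares,minimize
from scipy.spatial.transform import Rotation as R
def proj(P,n):
    c=r.get_calibration(n);T=np.linalg.inv(c["T"]);p=np.atleast_2d(P)@T[:3,:3].T+T[:3,3]
    return np.c_[c["cx"]+c["fx"]*p[:,0]/-p[:,2],c["cy"]+c["fy"]*-p[:,1]/-p[:,2]]
def place(v,L):
    L=np.atleast_2d(L).astype(float);c,s=np.cos(v[2]),np.sin(v[2])
    return np.c_[v[0]+c*L[:,0]-s*L[:,1],v[1]+s*L[:,0]+c*L[:,1],L[:,2]]
E
cat > fit.py <<'E'
from h import *
tc=lambda u,v:[(u+.5)/4-.5+170,(v+.5)/4-.5+190]
sc=lambda u,v:[(u+.5)/3.75-.5+180,(v+.5)/3.75-.5+150]
B=[[.06,.098,.012],[.06,-.098,.012],[-.06,-.098,.012],[-.06,.098,.012]]
t=np.array([tc(122,130),tc(357,92),tc(380,230),tc(140,272),tc(88,181)])
tL=np.array(B+[[0,.118,.139]])
s=np.array([sc(212,162),sc(275,293)]);sL=np.array([[-.06,.098,.012],[-.06,-.098,.006]])
f=lambda v:np.r_[(proj(place(v,tL),"top")-t).ravel(),(proj(place(v,sL),"side")-s).ravel()]
o=least_squares(f,[.45,.05,.1],loss="soft_l1");print("holder",o.x.round(4));print(f(o.x).reshape(-1,2).round(1))
# tweezers: template fit
def seg(a,b,w,n=40):
    q=np.linspace(a,b,n);return np.c_[q,np.full(n,.004),np.full(n,w*np.hypot(*(np.array(b)-a)))]
parts=[seg([-.076,0],[-.058,0],1.)]
for g in(1,-1):
    parts+=[seg([-.058,g*.002],[-.021,g*.0105],.6),seg([-.021,g*.0105],[.021,g*.0105],1.2),seg([.021,g*.0105],[.053,-g*.0012],.6),seg([.053,-g*.0012],[.1,-g*.0012],.6)]
M=np.vstack(parts)
D={}
for n,(x0,x1,y0,y1) in dict(top=(300,340,220,280),side=(218,300,255,288)).items():
    im=cv2.imread(f"pics/{n}0.png").astype(float).mean(2)[y0:y1,x0:x1]
    D[n]=(np.clip(np.median(im)-im-8,0,60),x0,y0)
def cost(v):
    c=0
    for n,(d,x0,y0) in D.items():
        p=proj(place(v,M[:,:3]),n)-[x0,y0];H=np.zeros(d.shape)
        for k in range(9):
            pass
        i=np.floor(p).astype(int);fr=p-i
        for dx in(0,1):
            for dy in(0,1):
                ok=(i[:,0]+dx>=0)&(i[:,0]+dx<d.shape[1])&(i[:,1]+dy>=0)&(i[:,1]+dy<d.shape[0])
                w=M[:,3]*abs(1-dx-fr[:,0])*abs(1-dy-fr[:,1])
                np.add.at(H,(i[ok,1]+dy,i[ok,0]+dx),w[ok])
        H=cv2.GaussianBlur(H,(0,0),sg);E=cv2.GaussianBlur(d,(0,0),sg)
        c-=(H*E).sum()/np.sqrt((H**2).sum()*(E**2).sum())
    return c
# initial guess: rays onto z=.004
def ray(uv,n,z):
    return least_squares(lambda q:(proj([q[0],q[1],z],n)-uv).ravel(),[.4,-.1]).x
g=ray(tc(616,222),"top",.004);e=ray(tc(553,325),"top",.004);k=ray(sc(310,458),"side",.004)
print("click",g,e,k)
v=np.r_[g,np.arctan2(*(e-g)[::-1])]
for sg in(2,.8):
    best=min((minimize(cost,v+d,method="Nelder-Mead",options=dict(initial_simplex=v+d+np.vstack([np.zeros(3),np.diag([.006,.006,.08])]),xatol=1e-5)) for d in([0,0,0],[.006,0,0],[-.006,0,0],[0,.006,0.05])),key=lambda o:o.fun)
    v=best.x;print("tweezers",v.round(4),best.fun)
for n in("top","side"):
    im=cv2.imread(f"pics/{n}0.png")
    im=cv2.resize(im,None,fx=6,fy=6,interpolation=cv2.INTER_CUBIC)
    for p in proj(place(v,M[:,:3]),n): cv2.circle(im,tuple(int(a*6+2.5) for a in p),1,(0,0,255),-1)
    for p in proj(place(o.x,np.vstack([tL,sL,[[.0235,-.01,.136],[.05,.061,.11],[.05,-.061,.11],[-.05,.061,.11],[-.05,-.061,.11],[0,.118,.081],[0,.107,.139],[0,.129,.139]]])),n): cv2.circle(im,tuple(int(a*6+2.5) for a in p),4,(255,0,255),-1)
    x0,y0=dict(top=(180,205),side=(215,160))[n]
    cv2.imwrite(f"pics/ov_{n}.png",cv2.resize(im[y0*6:(y0+75 if n=="top" else y0+135)*6,x0*6:(x0+170 if n=="top" else x0+90)*6],(800,353) if n=="top" else (400,600)))
E
python3 fit.py
```

```text
holder [0.5072 0.0927 0.0778]
[[-0.6 -0.5]
 [ 0.5 -1.8]
 [ 1.2 -0.2]
 [ 0.4  0.4]
 [-3.1 -1. ]
 [-1.6 -0.2]
 [-1.   0.3]]
click [ 0.44284257 -0.19424996] [ 0.3663298  -0.13446054] [ 0.44314502 -0.19282377]
tweezers [ 0.443  -0.1941  2.4969] -0.8788082812581786
tweezers [ 0.443  -0.1936  2.4975] -0.9054012623685483
```

Run:
```python
import cv2,numpy as np
a=cv2.imread("pics/ov_top.png");b=cv2.imread("pics/ov_side.png")
a=cv2.resize(a,(800,353));b=cv2.resize(b,(400,600))
cv2.imwrite("pics/ov_top.png",a)
```

```text
(no output)
```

View pics/ov_top.png

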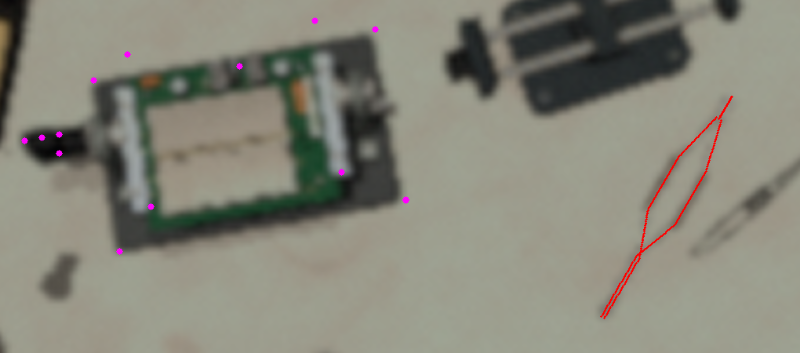

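View pics/ov_side.png

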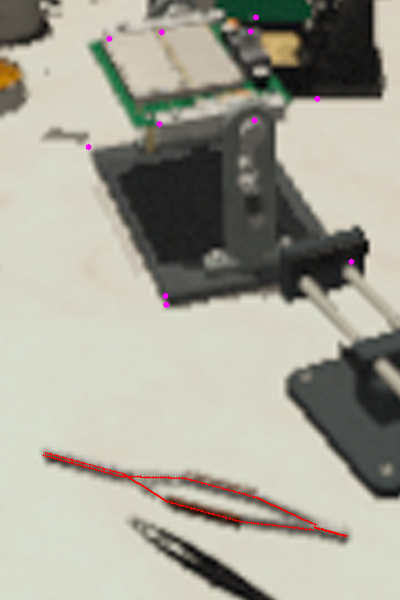

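The red template sits on the tweezers in both views, so that fit is good. The holder fit is slightly off at the right corners: the true ones are about (372,37) and (400,205). I'll refit it and plan the approach to the knob.

```bash
cat >> h.py <<'E'
def down(yaw): return R.from_matrix(np.array([[np.cos(yaw),np.sin(yaw),0],[np.sin(yaw),-np.cos(yaw),0],[0,0,-1]]).T)
def plan(pos,rot,claw,p=None,q=None,vmax=45,amax=1.3):
    s=r.get_state()
    p=np.array(s["eef_pos"] if p is None else p);q=R.from_quat(s["orientation"]) if q is None else q
    rows=[]
    dv=(q.inv()*rot).as_rotvec()/np.radians(6)
    n=int(np.ceil(max(np.linalg.norm(pos-p)*1000/vmax,np.linalg.norm(dv)/amax,1)))
    for k in range(n,0,-1):
        x=np.round(q.inv().apply((pos-p)/k)*1000,1 if k==1 else 0);d=np.round((q.inv()*rot).as_rotvec()/np.radians(6)/k,2 if k==1 else 1)
        p=p+q.apply(x)/1000;q=q*R.from_rotvec(d*np.radians(6));rows.append((x.tolist(),d.tolist()))
    for i,(x,d) in enumerate(rows): print(i,'{"xyz":%s,"dr":%s,"claw":%s}'%(x,d,claw))
    return p,q
E
python3 - <<'E'
from h import *
oc=lambda u,v:[180+(u-2)/4.706,205+(v-2)/4.706]
t=np.array([oc(95,82),oc(372,37),oc(400,205),oc(118,250)]);tL=np.array([[.06,.098,.012],[.06,-.098,.012],[-.06,-.098,.012],[-.06,.098,.012]])
s=np.array([[215+93/4.444,160+149/4.444],[215+164/4.444,160+299/4.444]]);sL=np.array([[-.06,.098,.012],[-.06,-.098,.006]])
f=lambda v:np.r_[(proj(place(v,tL),"top")-t).ravel(),(proj(place(v,sL),"side")-s).ravel()]
o=least_squares(f,[.5,.09,.08]);print("holder",o.x.round(4));print(f(o.x).reshape(-1,2).round(1))
kn=place(o.x,[[0,.118,.110]])[0];print(kn)
k=oc(45,143);print("knob top px pred",proj(place(o.x,[[0,.118,.139]]),"top"),k)
p,q=plan(kn+[0,0,.11],down(np.pi/2+o.x[2]),45)
plan(kn+[0,0,.020],q,45,p,q)
E
```

```text
holder [0.5068 0.094  0.0628]
[[-0.5 -0.7]
 [ 0.7 -1. ]
 [ 0.7 -0.5]
 [-0.4  0.1]
 [-1.1 -1.3]
 [-0.8  0.5]]
[0.49939722 0.21178735 0.11      ]
knob top px pred [[188.00687435 233.50246343]] [189.1372715682108, 234.9617509562261]
0 {"xyz":[30.0, -30.0, 1.0],"dr":[0.0, 0.0, -0.7],"claw":45}
1 {"xyz":[32.0, -28.0, 1.0],"dr":[0.0, 0.0, -0.7],"claw":45}
2 {"xyz":[34.0, -26.0, 1.0],"dr":[0.0, 0.0, -0.7],"claw":45}
3 {"xyz":[36.0, -23.0, 1.0],"dr":[0.0, 0.0, -0.7],"claw":45}
4 {"xyz":[38.0, -20.0, 2.0],"dr":[0.0, 0.0, -0.7],"claw":45}
5 {"xyz":[39.0, -17.0, 1.0],"dr":[0.0, 0.0, -0.7],"claw":45}
6 {"xyz":[40.0, -15.0, 2.0],"dr":[0.0, 0.0, -0.7],"claw":45}
7 {"xyz":[41.0, -12.0, 1.0],"dr":[0.0, 0.0, -0.7],"claw":45}
8 {"xyz":[42.0, -8.0, 2.0],"dr":[0.0, 0.0, -0.7],"claw":45}
9 {"xyz":[42.0, -5.0, 1.0],"dr":[0.0, 0.0, -0.6],"claw":45}
10 {"xyz":[43.0, -3.0, 2.0],"dr":[0.0, 0.0, -0.7],"claw":45}
11 {"xyz":[43.0, 0.0, 1.0],"dr":[0.0, 0.0, -0.6],"claw":45}
12 {"xyz":[42.0, 3.0, 2.0],"dr":[0.0, 0.0, -0.7],"claw":45}
13 {"xyz":[42.0, 6.0, 1.0],"dr":[0.0, 0.0, -0.6],"claw":45}
14 {"xyz":[42.0, 9.0, 2.0],"dr":[0.0, 0.0, -0.7],"claw":45}
15 {"xyz":[41.0, 12.0, 1.0],"dr":[0.0, 0.0, -0.6],"claw":45}
16 {"xyz":[40.0, 15.0, 2.0],"dr":[0.0, 0.0, -0.7],"claw":45}
17 {"xyz":[39.2, 16.9, 1.3],"dr":[0.0, 0.0, -0.61],"claw":45}
0 {"xyz":[-0.0, 0.0, 45.0],"dr":[0.0, 0.0, 0.0],"claw":45}
1 {"xyz":[-0.0, 0.0, 45.0],"dr":[0.0, 0.0, 0.0],"claw":45}
```

>>> send_rows(
  steps=[
    {"xyz": [30,-30,1],"dr": [0,0,-0.7],"claw": 45},
    {"xyz": [32,-28,1],"dr": [0,0,-0.7],"claw": 45},
    {"xyz": [34,-26,1],"dr": [0,0,-0.7],"claw": 45},
    {"xyz": [36,-23,1],"dr": [0,0,-0.7],"claw": 45},
    {"xyz": [38,-20,2],"dr": [0,0,-0.7],"claw": 45},
  ],
)

```text
clock: 1.3
eef_pos: [0.2744, -0.2936, 0.2395]
orientation: [0.933, 0.359, 0.0, 0.0]
contact_force: [1.4, 1.1, -0.6]
gripper_width: 0.0452
finger_force: 0.0
```

>>> send_rows(
  steps=[
    {"xyz": [39,-17,1],"dr": [0,0,-0.7],"claw": 45},
    {"xyz": [40,-15,2],"dr": [0,0,-0.7],"claw": 45},
    {"xyz": [41,-12,1],"dr": [0,0,-0.7],"claw": 45},
    {"xyz": [42,-8,2],"dr": [0,0,-0.7],"claw": 45},
    {"xyz": [42,-5,1],"dr": [0,0,-0.6],"claw": 45},
  ],
)

```text
clock: 1.8
eef_pos: [0.3612, -0.0988, 0.2325]
orientation: [0.855, 0.519, 0.0, 0.0]
contact_force: [0.4, -0.9, 0.6]
gripper_width: 0.0451
finger_force: 0.0
```

>>> send_rows(
  steps=[
    {"xyz": [43,-3,2],"dr": [0,0,-0.7],"claw": 45},
    {"xyz": [43,0,1],"dr": [0,0,-0.6],"claw": 45},
    {"xyz": [42,3,2],"dr": [0,0,-0.7],"claw": 45},
    {"xyz": [42,6,1],"dr": [0,0,-0.6],"claw": 45},
    {"xyz": [42,9,2],"dr": [0,0,-0.7],"claw": 45},
  ],
)

```text
clock: 2.3
eef_pos: [0.4474, 0.0968, 0.2246]
orientation: [0.753, 0.658, 0.0, 0.0]
contact_force: [0.5, -0.5, 1.5]
gripper_width: 0.0451
finger_force: 0.0
```

>>> send_rows(
  steps=[
    {"xyz": [41,12,1],"dr": [0,0,-0.6],"claw": 45},
    {"xyz": [40,15,2],"dr": [0,0,-0.7],"claw": 45},
    {"xyz": [39,17,1],"dr": [0,0,-0.6],"claw": 45},
    {"xyz": [0,0,0],"dr": [0,0,0],"claw": 45},
    {"xyz": [0,0,0],"dr": [0,0,0],"claw": 45},
  ],
)

```text
clock: 2.8
eef_pos: [0.4993, 0.2124, 0.2196]
orientation: [0.684, 0.729, -0.001, -0.0]
contact_force: [1.0, -0.6, -0.2]
gripper_width: 0.0452
finger_force: 0.0
```

Run:
```python
from h import *
im=np.vstack([r.snapshot("side")[120:270,180:380],r.snapshot("top")[180:280,140:340]])
im=cv2.resize(im,None,fx=2.4,fy=2.4,interpolation=cv2.INTER_CUBIC);cv2.imwrite("pics/k1.png",im)
v=[.5068,.094,.068];kn=place(v,[[0,.118,.110]])[0]
print(r.get_state()["eef_pos"],r.get_state()["gripper_width"]);plan(kn+[0,0,.020],down(np.pi/2+v[2]),45)
```

```text
[0.49908053 0.21107809 0.22033823] 0.04506308208128137
0 {"xyz":[0.0, -0.0, 30.0],"dr":[-0.0, 0.0, -0.0],"claw":45}
1 {"xyz":[0.0, -0.0, 30.0],"dr":[-0.0, 0.0, -0.0],"claw":45}
2 {"xyz":[0.7, -0.2, 30.3],"dr":[-0.0, 0.0, -0.06],"claw":45}
```

View pics/k1.png

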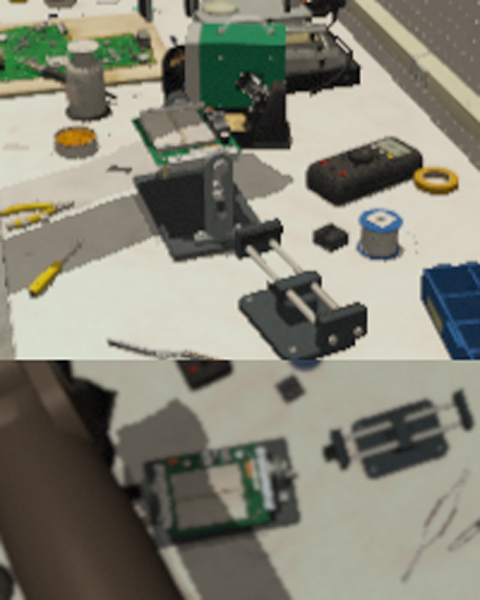

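The top view shows the arm over the knob, at about (135,490) in the picture. The side crop doesn't show the gripper, so I'll check its projected position before descending.

Run:
```python
from h import *
p=r.get_state()["eef_pos"]
print(proj([p],"side"),proj([p],"top"),proj([[.5,.21,.11]],"side"))
im=r.snapshot("side");cv2.imwrite("pics/k2.png",cv2.resize(im[40:240,120:390],(800,593),interpolation=cv2.INTER_CUBIC))
```

```text
[[249.6022515  123.06252478]] [[182.67210382 228.45643977]] [[251.28023592 158.10239793]]
```

View pics/k2.png

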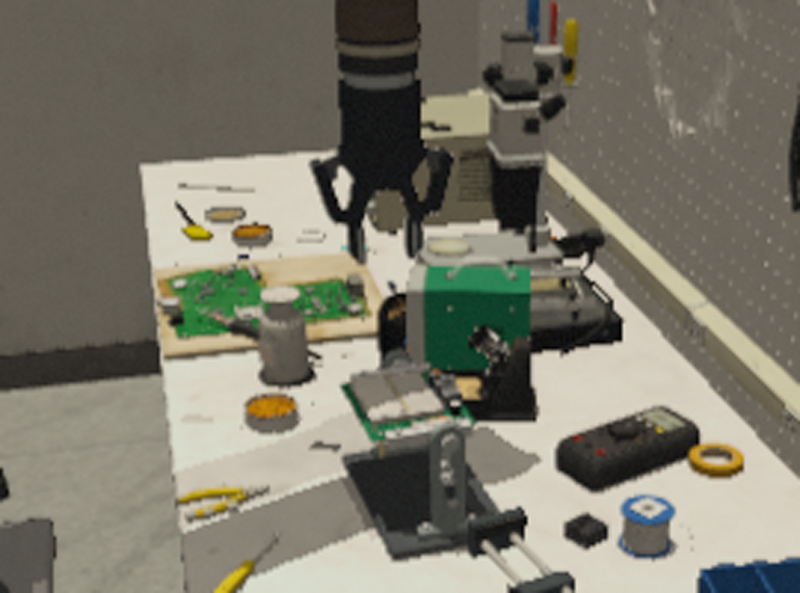

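The gripper is at (385,240), straight above the knob, which is hidden behind the board at about (393,352). I'll descend and grip it.

>>> send_rows(
  steps=[
    {"xyz": [1,0,30],"dr": [0,0,0],"claw": 45},
    {"xyz": [0,0,25],"dr": [0,0,0],"claw": 45},
    {"xyz": [0,0,15],"dr": [0,0,0],"claw": 45},
    {"xyz": [0,0,10],"dr": [0,0,0],"claw": 45},
    {"xyz": [0,0,10],"dr": [0,0,0],"claw": 45},
  ],
)

```text
clock: 3.45
eef_pos: [0.4995, 0.2119, 0.1304]
orientation: [0.685, 0.728, 0.0, 0.0]
contact_force: [-0.5, 0.3, 0.8]
gripper_width: 0.0452
finger_force: 0.0
```

>>> send_rows(
  steps=[
    {"xyz": [0,0,0],"dr": [0,0,0],"claw": 30},
    {"xyz": [0,0,0],"dr": [0,0,0],"claw": 22},
  ],
)

```text
clock: 3.65
eef_pos: [0.4996, 0.2125, 0.1309]
orientation: [0.685, 0.729, 0.0, 0.0]
contact_force: [0.5, 0.3, 0.5]
gripper_width: 0.022
finger_force: 0.0
```

>>> send_rows(
  steps=[
    {"xyz": [0,0,0],"dr": [0,0,0],"claw": 18},
    {"xyz": [0,0,0],"dr": [0,0,0],"claw": 18},
  ],
)

```text
clock: 3.85
eef_pos: [0.4998, 0.2128, 0.1311]
orientation: [0.685, 0.729, 0.001, 0.0]
contact_force: [-0.1, 0.6, 0.3]
gripper_width: 0.0183
finger_force: 0.0
```

>>> send_rows(
  steps=[
    {"xyz": [0,0,0],"dr": [0,0,0],"claw": 10},
    {"xyz": [0,0,0],"dr": [0,0,0],"claw": 10},
    {"xyz": [0,0,0],"dr": [0,0,0],"claw": 10},
  ],
)

```text
clock: 4.15
eef_pos: [0.4982, 0.2128, 0.1312]
orientation: [0.684, 0.729, -0.0, -0.001]
contact_force: [-6.3, -0.2, 6.7]
gripper_width: 0.0125
finger_force: 59.6
```

>>> send_rows(
  steps=[
    {"xyz": [0,-1.6,0.1],"dr": [-0.72,0,0],"claw": 10},
    {"xyz": [0,-1.6,0.1],"dr": [-0.72,0,0],"claw": 10},
    {"xyz": [0,-1.6,0],"dr": [-0.72,0,0],"claw": 10},
  ],
)

```text
clock: 4.45
eef_pos: [0.4935, 0.2124, 0.1306]
orientation: [0.68, 0.724, 0.083, 0.078]
contact_force: [-6.2, -0.4, 3.6]
gripper_width: 0.013
finger_force: 59.8
```

>>> send_rows(
  steps=[
    {"xyz": [0,-1.6,0.1],"dr": [-0.72,0,0],"claw": 10},
    {"xyz": [0,-1.6,0.1],"dr": [-0.72,0,0],"claw": 10},
    {"xyz": [0,-1.6,0],"dr": [-0.72,0,0],"claw": 10},
    {"xyz": [0,0,0],"dr": [0,0,0],"claw": 10},
  ],
)

```text
clock: 4.85
eef_pos: [0.4889, 0.2121, 0.129]
orientation: [0.667, 0.71, 0.165, 0.155]
contact_force: [-0.9, -2.1, 2.7]
gripper_width: 0.0127
finger_force: 60.8
```

>>> send_rows(
  steps=[
    {"xyz": [0,0,0],"dr": [0,0,0],"claw": 40},
    {"xyz": [0,0,0],"dr": [0,0,0],"claw": 40},
    {"xyz": [0,0,-20],"dr": [0,0,0],"claw": 40},
    {"xyz": [0,0,-40],"dr": [0,0,0],"claw": 40},
    {"xyz": [0,0,-40],"dr": [0,0,0],"claw": 40},
  ],
)

```text
clock: 5.35
eef_pos: [0.446, 0.209, 0.2183]
orientation: [0.668, 0.71, 0.162, 0.153]
contact_force: [1.5, 0.6, 0.4]
gripper_width: 0.0401
finger_force: 0.0
```

Run:
```python
from h import *
s=r.get_state();print(s["eef_pos"],s["contact_force"],s["ft_torque"])
print(np.degrees(np.arccos(-R.from_quat(s["orientation"]).as_matrix()[2,2])))
t=np.array([.443,-.1936,.12])
plan(t,down(2.4975),50)
```

```text
[0.44604953 0.20896365 0.21825558] [1.52098921 0.56612444 0.39355476] [-0.00460188  0.38665443  0.0619778 ]
25.77119496344617
0 {"xyz":[-40.0, -7.0, 8.0],"dr":[0.4, 0.2, -0.8],"claw":50}
1 {"xyz":[-40.0, -10.0, 7.0],"dr":[0.4, 0.2, -0.8],"claw":50}
2 {"xyz":[-39.0, -13.0, 7.0],"dr":[0.4, 0.2, -0.8],"claw":50}
3 {"xyz":[-38.0, -16.0, 7.0],"dr":[0.4, 0.2, -0.8],"claw":50}
4 {"xyz":[-36.0, -18.0, 6.0],"dr":[0.4, 0.2, -0.8],"claw":50}
5 {"xyz":[-35.0, -21.0, 7.0],"dr":[0.4, 0.2, -0.8],"claw":50}
6 {"xyz":[-33.0, -24.0, 7.0],"dr":[0.4, 0.2, -0.8],"claw":50}
7 {"xyz":[-31.0, -26.0, 7.0],"dr":[0.4, 0.2, -0.8],"claw":50}
8 {"xyz":[-29.0, -29.0, 8.0],"dr":[0.4, 0.1, -0.8],"claw":50}
9 {"xyz":[-27.1, -30.1, 8.3],"dr":[0.47, 0.17, -0.89],"claw":50}
```

Run:
```python
from h import *
p,q=plan(np.array([.443,-.1936,.2]),down(2.4975),50)
```

```text
0 {"xyz":[-45.0, -4.0, 1.0],"dr":[0.4, 0.2, -0.9],"claw":50}
1 {"xyz":[-44.0, -8.0, -0.0],"dr":[0.5, 0.2, -0.9],"claw":50}
2 {"xyz":[-43.0, -12.0, -1.0],"dr":[0.4, 0.2, -0.9],"claw":50}
3 {"xyz":[-42.0, -16.0, -1.0],"dr":[0.5, 0.2, -0.9],"claw":50}
4 {"xyz":[-40.0, -20.0, -1.0],"dr":[0.4, 0.2, -0.9],"claw":50}
5 {"xyz":[-38.0, -23.0, -1.0],"dr":[0.4, 0.2, -0.9],"claw":50}
6 {"xyz":[-36.0, -27.0, -0.0],"dr":[0.5, 0.2, -0.9],"claw":50}
7 {"xyz":[-33.0, -30.0, 0.0],"dr":[0.4, 0.2, -0.9],"claw":50}
8 {"xyz":[-29.4, -33.7, 1.6],"dr":[0.49, 0.28, -0.93],"claw":50}
```

>>> send_rows(
  steps=[
    {"xyz": [-45,-4,1],"dr": [0.4,0.2,-0.9],"claw": 50},
    {"xyz": [-44,-8,0],"dr": [0.5,0.2,-0.9],"claw": 50},
    {"xyz": [-43,-12,-1],"dr": [0.4,0.2,-0.9],"claw": 50},
    {"xyz": [-42,-16,-1],"dr": [0.5,0.2,-0.9],"claw": 50},
    {"xyz": [-40,-20,-1],"dr": [0.4,0.2,-0.9],"claw": 50},
  ],
)

```text
clock: 5.85
eef_pos: [0.4449, -0.0166, 0.2083]
orientation: [0.486, 0.868, 0.075, 0.073]
contact_force: [-0.1, -0.5, -0.3]
gripper_width: 0.0497
finger_force: 0.0
```

>>> send_rows(
  steps=[
    {"xyz": [-38,-23,-1],"dr": [0.4,0.2,-0.9],"claw": 50},
    {"xyz": [-36,-27,0],"dr": [0.5,0.2,-0.9],"claw": 50},
    {"xyz": [-33,-30,0],"dr": [0.4,0.2,-0.9],"claw": 50},
    {"xyz": [-29.4,-33.7,1.6],"dr": [0.5,0.28,-0.93],"claw": 50},
    {"xyz": [0,0,0],"dr": [0,0,0],"claw": 50},
  ],
)

```text
clock: 6.35
eef_pos: [0.4449, -0.1976, 0.1978]
orientation: [0.318, 0.948, -0.0, -0.001]
contact_force: [1.1, 0.9, -0.2]
gripper_width: 0.05
finger_force: 0.0
```

Run:
```python
from h import *
print(r.get_state()["q"].round(3) if hasattr(r.get_state()["q"],"round") else r.get_state()["q"])
a=r.snapshot("top");b=r.snapshot("side")
cv2.imwrite("pics/top1.png",a);cv2.imwrite("pics/side1.png",b)
for n in("top","side"):
    for t in("transistor","tab","tweezers"):
        for d in r.silhouettes(t,n)[:2]: print(n,t,round(d['p'],2),np.round(d['location'],1),d['region'].sum())
A=cv2.resize(a[205:270,180:280],(800,520),interpolation=cv2.INTER_CUBIC)
B=b[150:230,230:310]
im=np.zeros((600,800,3),np.uint8)
im[:300,:430]=cv2.resize(a[212:262,185:257],(430,300),interpolation=cv2.INTER_CUBIC)
im[300:,:]=cv2.resize(b[143:198,215:362],(800,300),interpolation=cv2.INTER_CUBIC)
# reference before
a0=cv2.imread("pics/top0.png");im[:300,440:800]=cv2.resize(a0[212:262,185:245],(360,300),interpolation=cv2.INTER_CUBIC)
cv2.imwrite("pics/v9.png",im)
plan(np.array([.443,-.1936,.05]),down(2.4975),50)
```

```text
[-4.180e-01  5.900e-02 -2.170e-01  1.296e+00 -1.000e-03  2.290e-01]
top tweezers 0.42 [263.  191.4] 81
side tweezers 0.67 [262.9 272.5] 429
side tweezers 0.5 [263.  273.6] 139
0 {"xyz":[0.0, -0.0, 37.0],"dr":[0.0, 0.0, 0.0],"claw":50}
1 {"xyz":[0.0, -1.0, 38.0],"dr":[0.0, 0.0, 0.0],"claw":50}
2 {"xyz":[0.0, -0.0, 37.0],"dr":[0.0, 0.0, 0.0],"claw":50}
3 {"xyz":[0.2, -0.9, 37.8],"dr":[0.02, 0.02, 0.02],"claw":50}
```

View pics/v9.png

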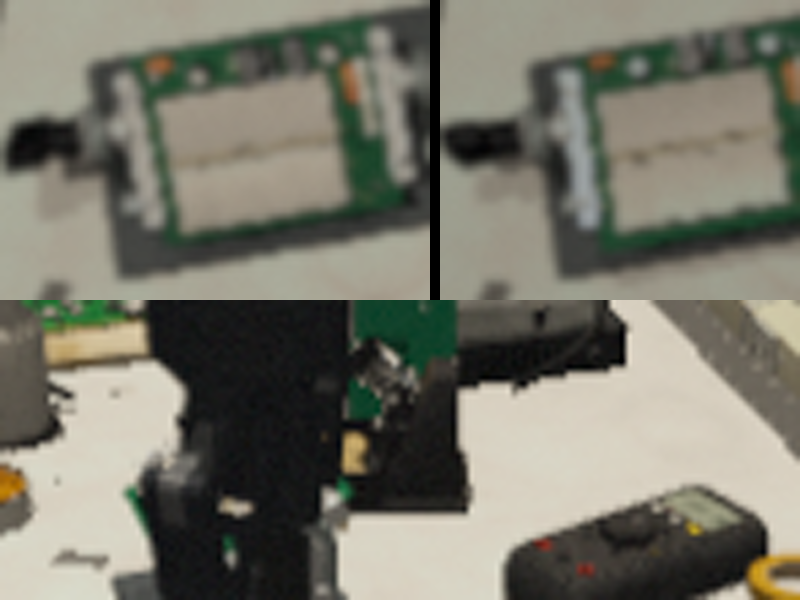

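The board and knob now lean: more of the base shows in front of the board than in the right-hand "before" view. The capacitors sit at about (245,65) and (292,55), with the tab between them. The last joint's limit means I need the half-turn grasp, so I'll turn 180° over the tweezers.

>>> send_rows(
  steps=[
    {"xyz": [0,0,0],"dr": [0,0,-1.4],"claw": 50},
    {"xyz": [0,0,0],"dr": [0,0,-1.4],"claw": 50},
    {"xyz": [0,0,0],"dr": [0,0,-1.4],"claw": 50},
    {"xyz": [0,0,0],"dr": [0,0,-1.4],"claw": 50},
    {"xyz": [0,0,0],"dr": [0,0,-1.4],"claw": 50},
  ],
)

```text
clock: 7.25
eef_pos: [0.4439, -0.1924, 0.1998]
orientation: [-0.048, 0.999, -0.0, 0.001]
contact_force: [-0.7, -0.3, 0.4]
gripper_width: 0.0499
finger_force: 0.0
```

>>> send_rows(
  steps=[
    {"xyz": [0,0,0],"dr": [0,0,-1.4],"claw": 50},
    {"xyz": [0,0,0],"dr": [0,0,-1.4],"claw": 50},
    {"xyz": [0,0,0],"dr": [0,0,-1.4],"claw": 50},
    {"xyz": [0,0,0],"dr": [0,0,-1.4],"claw": 50},
    {"xyz": [0,0,0],"dr": [0,0,-1.4],"claw": 50},
  ],
)

```text
clock: 7.75
eef_pos: [0.4439, -0.1924, 0.1998]
orientation: [-0.403, 0.915, -0.001, 0.001]
contact_force: [-0.8, 0.4, -0.0]
gripper_width: 0.0499
finger_force: 0.0
```

>>> send_rows(
  steps=[
    {"xyz": [0,0,0],"dr": [0,0,-1.4],"claw": 50},
    {"xyz": [0,0,0],"dr": [0,0,-1.4],"claw": 50},
    {"xyz": [0,0,0],"dr": [0,0,-1.4],"claw": 50},
    {"xyz": [0,0,0],"dr": [0,0,-1.4],"claw": 50},
    {"xyz": [0,0,0],"dr": [0,0,-1.4],"claw": 50},
  ],
)

```text
clock: 8.25
eef_pos: [0.4438, -0.1924, 0.1998]
orientation: [-0.704, 0.71, -0.001, 0.001]
contact_force: [0.3, -0.5, 0.3]
gripper_width: 0.0501
finger_force: 0.0
```

>>> send_rows(
  steps=[
    {"xyz": [0,0,0],"dr": [0,0,-1.4],"claw": 50},
    {"xyz": [0,0,0],"dr": [0,0,-1.4],"claw": 50},
    {"xyz": [0,0,0],"dr": [0,0,-1.4],"claw": 50},
    {"xyz": [0,0,0],"dr": [0,0,-1.4],"claw": 50},
    {"xyz": [0,0,0],"dr": [0,0,-1.4],"claw": 50},
  ],
)

```text
clock: 8.75
eef_pos: [0.4438, -0.1924, 0.1998]
orientation: [0.912, -0.41, 0.001, -0.001]
contact_force: [1.6, -0.6, 0.0]
gripper_width: 0.05
finger_force: 0.0
```

>>> send_rows(
  steps=[
    {"xyz": [0,0,0],"dr": [0,0,-1.4],"claw": 50},
    {"xyz": [0,0,0],"dr": [0,0,-0.6],"claw": 50},
    {"xyz": [0,0,0],"dr": [0,0,0],"claw": 50},
  ],
)

```text
clock: 9.05
eef_pos: [0.4438, -0.1925, 0.1997]
orientation: [0.949, -0.316, 0.001, -0.0]
contact_force: [-0.4, 0.8, -0.3]
gripper_width: 0.05
finger_force: 0.0
```

Run:
```python
from h import *
s=r.get_state();print(np.round(s["q"],3),s["eef_pos"])
r.snapshot("top")
v=np.array([.5068,.094,.068]);th=.45;c,sn=np.cos(th),np.sin(th)
for z in(16,26):
  for x,y in((23.5,-10),(23.5,1.75),(23.5,-21.75)):
    L=np.array([[c*x-sn*z,y,110+sn*x+c*z]])/1000
    print(z,y,proj(place(v,L),"top").round(1),proj(place(v,L),"side").round(1))
plan(np.array([.443,-.1936,.03]),down(2.4975+np.pi),40)
```

```text
[-4.100e-01  5.000e-02 -2.230e-01  1.296e+00  1.000e-03 -2.909e+00] [ 0.44384243 -0.19248553  0.19972709]
16 -10 [[230.6 222. ]] [[267.5 167.5]]
16 1.75 [[226.7 222.6]] [[266.2 165.8]]
16 -21.75 [[234.5 221.3]] [[268.7 169.3]]
26 -10 [[230.5 222.8]] [[265.9 164.8]]
26 1.75 [[226.5 223.5]] [[264.7 163. ]]
26 -21.75 [[234.4 222.1]] [[267.1 166.5]]
0 {"xyz":[-0.0, 0.0, 42.0],"dr":[-0.0, -0.0, 0.0],"claw":40}
1 {"xyz":[-0.0, 1.0, 43.0],"dr":[-0.0, -0.0, 0.0],"claw":40}
2 {"xyz":[-0.0, 0.0, 42.0],"dr":[-0.0, -0.0, 0.0],"claw":40}
3 {"xyz":[-0.4, 0.6, 42.7],"dr":[-0.02, -0.02, 0.0],"claw":40}
```

Run:
```python
from h import *
v=np.array([.443,-.1936,2.4975])
for uv in([180+693/4.706,205+253/4.706],[180+745/4.706,205+205/4.706],[170+630/4,190+277/4],[170+685/4,190+228/4]):
    w=least_squares(lambda q:(proj([q[0],q[1],.004],"top")-uv).ravel(),[.4,-.1]).x
    d=w-v[:2];c,s=np.cos(v[2]),np.sin(v[2]);print(w.round(3),"in tweezers frame mm",(c*d[0]+s*d[1])*1000,(-s*d[0]+c*d[1])*1000)
```

```text
[ 0.398 -0.2  ] in tweezers frame mm 31.837538937781932 32.30108474426344
[ 0.427 -0.24 ] in tweezers frame mm -14.746765769242543 46.37684812213129
[ 0.397 -0.201] in tweezers frame mm 32.799707004395906 33.732384124450874
[ 0.431 -0.25 ] in tweezers frame mm -23.96813754247095 51.970610995535914
```

>>> send_rows(
  steps=[
    {"xyz": [0,0,42],"dr": [0,0,0],"claw": 34},
    {"xyz": [0,1,43],"dr": [0,0,0],"claw": 34},
    {"xyz": [0,0,42],"dr": [0,0,0],"claw": 34},
    {"xyz": [-0.4,0.6,30],"dr": [0,0,0],"claw": 34},
    {"xyz": [0,0,0],"dr": [0,0,0],"claw": 34},
  ],
)

```text
clock: 9.6
eef_pos: [0.4398, -0.1925, 0.0386]
orientation: [0.949, -0.317, -0.003, -0.001]
contact_force: [-1.5, 0.6, 0.0]
gripper_width: 0.0341
finger_force: 0.0
```

Run:
```python
from h import *
s=r.get_state();print(s["eef_pos"],s["contact_force"])
plan(np.array([.443,-.1936,.016]),down(2.4975+np.pi),32,vmax=12)
```

```text
[ 0.43979015 -0.19253429  0.03857809] [-1.45127968  0.62752003  0.04451752]
0 {"xyz":[2.0, -1.0, 11.0],"dr":[0.0, 0.0, -0.0],"claw":32}
1 {"xyz":[1.3, -0.1, 11.6],"dr":[0.0, 0.06, -0.0],"claw":32}
```

>>> send_rows(
  steps=[
    {"xyz": [0,0,6],"dr": [0,0,0],"claw": 32},
    {"xyz": [0,0,5],"dr": [0,0,0],"claw": 32},
    {"xyz": [0,0,0],"dr": [0,0,0],"claw": 32},
  ],
)

```text
clock: 9.9
eef_pos: [0.4437, -0.1944, 0.0323]
orientation: [0.949, -0.316, 0.002, -0.0]
contact_force: [-0.9, -0.1, -0.1]
gripper_width: 0.0321
finger_force: 0.0
```

>>> send_rows(
  steps=[
    {"xyz": [0,0,6],"dr": [0,0,0],"claw": 32},
    {"xyz": [0,0,5],"dr": [0,0,0],"claw": 32},
    {"xyz": [0,0,4],"dr": [0,0,0],"claw": 32},
    {"xyz": [0,0,0],"dr": [0,0,0],"claw": 32},
  ],
)

```text
clock: 10.3
eef_pos: [0.4425, -0.194, 0.0156]
orientation: [0.949, -0.316, 0.0, -0.001]
contact_force: [-0.7, 0.0, -0.6]
gripper_width: 0.0318
finger_force: 0.0
```

>>> send_rows(
  steps=[
    {"xyz": [0,0,0],"dr": [0,0,0],"claw": 27},
    {"xyz": [0,0,0],"dr": [0,0,0],"claw": 24},
  ],
)

```text
clock: 10.5
eef_pos: [0.4431, -0.1942, 0.0165]
orientation: [0.949, -0.316, 0.001, -0.0]
contact_force: [0.2, 0.3, -0.9]
gripper_width: 0.024
finger_force: 14.7
```

>>> send_rows(
  steps=[
    {"xyz": [0,0,0],"dr": [0,0,0],"claw": 12},
    {"xyz": [0,0,0],"dr": [0,0,0],"claw": 12},
    {"xyz": [0,0,0],"dr": [0,0,0],"claw": 12},
  ],
)

```text
clock: 10.8
eef_pos: [0.4433, -0.1943, 0.0169]
orientation: [0.949, -0.316, 0.001, -0.0]
contact_force: [-0.6, 1.3, 6.0]
gripper_width: 0.0132
finger_force: 56.7
```

>>> send_rows(
  steps=[
    {"xyz": [0,0,-5],"dr": [0,0,0],"claw": 12},
    {"xyz": [0,0,-15],"dr": [0,0,0],"claw": 12},
    {"xyz": [0,0,-40],"dr": [0,0,0],"claw": 12},
    {"xyz": [0,0,-45],"dr": [0,0,0],"claw": 12},
    {"xyz": [0,0,-45],"dr": [0,0,0],"claw": 12},
  ],
)

```text
clock: 11.3
eef_pos: [0.4421, -0.194, 0.1677]
orientation: [0.949, -0.316, 0.0, -0.0]
contact_force: [1.3, -0.2, -0.4]
gripper_width: 0.0132
finger_force: 55.9
```

>>> send_rows(
  steps=[
    {"xyz": [0,0,-45],"dr": [0,0,0],"claw": 12},
    {"xyz": [0,0,-15],"dr": [0,0,0],"claw": 12},
    {"xyz": [0,0,0],"dr": [0,0,0],"claw": 12},
    {"xyz": [0,0,0],"dr": [0,0,0],"claw": 12},
  ],
)

```text
clock: 11.7
eef_pos: [0.4423, -0.1942, 0.2255]
orientation: [0.949, -0.316, 0.001, -0.0]
contact_force: [0.7, -0.2, -0.6]
gripper_width: 0.0132
finger_force: 55.9
```

```bash
cat >> h.py <<'E'
H=np.array([.5068,.0945,.068]);TH=.45
def board(x,y,z): # board frame mm -> world
    c,s=np.cos(TH),np.sin(TH);return place(H,[[(c*x-s*z)/1000,y/1000,.110+(s*x+c*z)/1000]])[0]
def brot(): # tool: x down the slope, y = +holder y?, z into board
    n=R.from_euler("z",H[2]).apply([-np.sin(TH),0,np.cos(TH)]);u=R.from_euler("z",H[2]).apply([np.cos(TH),0,np.sin(TH)])
    return R.from_matrix(np.array([-u,np.cross(n,u),-n]).T)
E
python3 - <<'E'
from h import *
s=r.get_state();print(s["eef_pos"],np.round(s["q"],3),s["gripper_width"],s["finger_force"],s["contact_force"])
M=brot().as_matrix();print(np.linalg.det(M))
im=r.snapshot("side");p=proj([s["eef_pos"]],"side")[0];print(p)
t=r.snapshot("top");pt=proj([s["eef_pos"]],"top")[0];print(pt)
o=np.zeros((600,800,3),np.uint8)
def crop(im,p,w,h,W,Hh):
    x=int(np.clip(p[0]-w/2,0,560-w));y=int(np.clip(p[1]-h/2,0,420-h));print("crop",x,y);return cv2.resize(im[y:y+h,x:x+w],(W,Hh),interpolation=cv2.INTER_CUBIC)
o[:,:500]=crop(im,p,100,120,500,600);o[:,500:]=crop(t,pt,60,120,300,600)
cv2.imwrite("pics/v10.png",o)
E
```

```text
[ 0.44234181 -0.19417315  0.22553999] [-4.140e-01  4.600e-02 -1.700e-01  1.353e+00  1.000e-03 -2.913e+00] 0.013169211493668188 55.88409937452525 [ 0.70936925 -0.22688977 -0.59797972]
0.9999999999999994
[259.85836068 189.13425222]
[330.9743106 233.1637043]
crop 209 129
crop 300 173
```

Run:
```python
from h import *
t=board(-60,-10,120);print(t)
p,q=plan(t,brot(),12)
plan(board(-60,-10,45),brot(),12,p,q,vmax=20)
```

```text
[0.40150228 0.07730553 0.19195572]
0 {"xyz":[-11.0, -11.0, 2.0],"dr":[0.3, -0.1, 1.3],"claw":12}
1 {"xyz":[-12.0, -9.0, 2.0],"dr":[0.3, -0.1, 1.3],"claw":12}
2 {"xyz":[-13.0, -7.0, 3.0],"dr":[0.3, -0.1, 1.3],"claw":12}
3 {"xyz":[-14.0, -5.0, 3.0],"dr":[0.3, -0.1, 1.3],"claw":12}
4 {"xyz":[-15.0, -3.0, 3.0],"dr":[0.3, -0.1, 1.3],"claw":12}
5 {"xyz":[-15.0, -1.0, 4.0],"dr":[0.3, -0.1, 1.2],"claw":12}
6 {"xyz":[-15.0, 1.0, 4.0],"dr":[0.3, -0.1, 1.3],"claw":12}
7 {"xyz":[-15.0, 3.0, 4.0],"dr":[0.3, -0.1, 1.2],"claw":12}
8 {"xyz":[-14.0, 5.0, 4.0],"dr":[0.3, -0.1, 1.3],"claw":12}
9 {"xyz":[-13.0, 7.0, 4.0],"dr":[0.3, -0.1, 1.2],"claw":12}
10 {"xyz":[-12.0, 8.0, 3.0],"dr":[0.3, -0.1, 1.3],"claw":12}
11 {"xyz":[-11.0, 10.0, 3.0],"dr":[0.3, -0.1, 1.2],"claw":12}
12 {"xyz":[-10.0, 12.0, 3.0],"dr":[0.3, -0.1, 1.3],"claw":12}
13 {"xyz":[-8.0, 13.0, 3.0],"dr":[0.3, -0.1, 1.2],"claw":12}
14 {"xyz":[-6.0, 14.0, 3.0],"dr":[0.2, -0.1, 1.3],"claw":12}
15 {"xyz":[-4.0, 14.0, 2.0],"dr":[0.3, -0.1, 1.2],"claw":12}
16 {"xyz":[-2.0, 15.0, 2.0],"dr":[0.3, -0.1, 1.3],"claw":12}
17 {"xyz":[-0.8, 15.0, 1.3],"dr":[0.21, -0.04, 1.23],"claw":12}
0 {"xyz":[0.0, 0.0, 19.0],"dr":[-0.0, -0.0, 0.0],"claw":12}
1 {"xyz":[0.0, 0.0, 19.0],"dr":[-0.0, -0.0, 0.0],"claw":12}
2 {"xyz":[0.0, 0.0, 19.0],"dr":[-0.0, -0.0, 0.0],"claw":12}
3 {"xyz":[0.0, 0.0, 18.0],"dr":[-0.0, -0.0, 0.0],"claw":12}
```

>>> send_rows(
  steps=[
    {"xyz": [-11,-11,2],"dr": [0.3,-0.1,1.3],"claw": 12},
    {"xyz": [-12,-9,2],"dr": [0.3,-0.1,1.3],"claw": 12},
    {"xyz": [-13,-7,3],"dr": [0.3,-0.1,1.3],"claw": 12},
    {"xyz": [-14,-5,3],"dr": [0.3,-0.1,1.3],"claw": 12},
    {"xyz": [-15,-3,3],"dr": [0.3,-0.1,1.3],"claw": 12},
  ],
)

```text
clock: 12.3
eef_pos: [0.4299, -0.1183, 0.215]
orientation: [0.784, -0.616, -0.001, -0.082]
contact_force: [0.5, 0.3, -1.0]
gripper_width: 0.0132
finger_force: 55.9
```

>>> send_rows(
  steps=[
    {"xyz": [-15,-1,4],"dr": [0.3,-0.1,1.2],"claw": 12},
    {"xyz": [-15,1,4],"dr": [0.3,-0.1,1.3],"claw": 12},
    {"xyz": [-15,3,4],"dr": [0.3,-0.1,1.2],"claw": 12},
    {"xyz": [-14,5,4],"dr": [0.3,-0.1,1.3],"claw": 12},
    {"xyz": [-13,7,4],"dr": [0.3,-0.1,1.2],"claw": 12},
  ],
)

```text
clock: 12.8
eef_pos: [0.4181, -0.0425, 0.2043]
orientation: [-0.538, 0.829, -0.0, 0.153]
contact_force: [-0.8, 0.1, -0.2]
gripper_width: 0.0132
finger_force: 55.9
```

>>> send_rows(
  steps=[
    {"xyz": [-12,8,3],"dr": [0.3,-0.1,1.3],"claw": 12},
    {"xyz": [-11,10,3],"dr": [0.3,-0.1,1.2],"claw": 12},
    {"xyz": [-10,12,3],"dr": [0.3,-0.1,1.3],"claw": 12},
    {"xyz": [-8,13,3],"dr": [0.3,-0.1,1.2],"claw": 12},
    {"xyz": [-6,14,3],"dr": [0.2,-0.1,1.3],"claw": 12},
  ],
)

```text
clock: 13.3
eef_pos: [0.4073, 0.0331, 0.1963]
orientation: [-0.228, 0.952, 0.004, 0.206]
contact_force: [0.3, -0.9, 0.3]
gripper_width: 0.013
finger_force: 55.9
```

>>> send_rows(
  steps=[
    {"xyz": [-4,14,2],"dr": [0.3,-0.1,1.2],"claw": 12},
    {"xyz": [-2,15,2],"dr": [0.3,-0.1,1.3],"claw": 12},
    {"xyz": [-1,15,1],"dr": [0.2,0,1.2],"claw": 12},
    {"xyz": [0,0,0],"dr": [0,0,0],"claw": 12},
    {"xyz": [0,0,0],"dr": [0,0,0],"claw": 12},
  ],
)

```text
clock: 13.8
eef_pos: [0.4018, 0.0771, 0.1925]
orientation: [-0.037, 0.975, 0.006, 0.221]
contact_force: [0.6, -0.7, -0.4]
gripper_width: 0.0133
finger_force: 55.9
```

Run:
```python
from h import *
s=r.get_state();print(s["eef_pos"],np.round(s["q"],3),s["gripper_width"],np.round(s["contact_force"],2),np.round(s["ft_torque"],3))
plan(board(-60.2,-10,45),brot(),12,vmax=20)
a=r.snapshot("top");b=r.snapshot("side");cv2.imwrite("pics/top2.png",a);cv2.imwrite("pics/side2.png",b)
q=R.from_quat(s["orientation"]);
for n in("top","side"):print(n,proj(s["eef_pos"]+q.apply([[-.0837,0,.0129],[-.1007,0.012,.0129],[-.1007,-.012,.0129],[-.0537,0.012,.0129],[.07,0,.0129]]),n).round(1).tolist())
```

```text
[0.40177899 0.07712223 0.19245902] [ 0.241 -0.449 -0.715  0.865 -0.075  0.148] 0.013271176412375685 [ 0.64 -0.66 -0.36] [-0.059  0.468 -0.017]
0 {"xyz":[0.0, 0.0, 19.0],"dr":[-0.0, -0.0, 0.0],"claw":12}
1 {"xyz":[0.0, 0.0, 19.0],"dr":[-0.0, -0.0, 0.0],"claw":12}
2 {"xyz":[0.0, 0.0, 19.0],"dr":[-0.0, -0.0, 0.0],"claw":12}
3 {"xyz":[0.3, 0.2, 18.3],"dr":[-0.0, -0.04, 0.08],"claw":12}
top [[229.3, 229.8], [223.9, 224.7], [232.4, 223.1], [227.1, 240.8], [239.5, 281.1]]
side [[252.7, 141.2], [257.0, 136.3], [259.5, 139.5], [241.9, 145.4], [202.8, 171.3]]
```

>>> send_rows(
  steps=[
    {"xyz": [0,0,20],"dr": [0,0,0],"claw": 12},
    {"xyz": [0,0,20],"dr": [0,0,0.1],"claw": 12},
    {"xyz": [0,0,20],"dr": [0,0,0],"claw": 12},
    {"xyz": [0,0,14],"dr": [0,0,0],"claw": 12},
    {"xyz": [0,0,0],"dr": [0,0,0],"claw": 12},
  ],
)

```text
clock: 14.4
eef_pos: [0.4338, 0.0777, 0.1248]
orientation: [-0.029, 0.975, 0.007, 0.22]
contact_force: [-0.8, -0.0, -0.2]
gripper_width: 0.0129
finger_force: 55.9
```

Run:
```python
from h import *
s=r.get_state();print(s["eef_pos"],board(-60.2,-10,46),np.round(s["contact_force"],2))
a=r.snapshot("top");b=r.snapshot("side");cv2.imwrite("pics/top3.png",a);cv2.imwrite("pics/side3.png",b)
q=R.from_quat(s["orientation"])
L=[[-.0837,0,.0129],[-.1007,0.0122,.0129],[-.1007,-.0122,.0129],[-.0537,0.012,.0129],[-.0537,-.012,.0129]]
o=np.zeros((600,800,3),np.uint8)
for n,im,x0,y0,w,h,X in(("top",a,200,200,50,75,0),("side",b,240,130,50,75,400)):
    k=8;o[:,X:X+400]=cv2.resize(im[y0:y0+h,x0:x0+w],(400,600),interpolation=cv2.INTER_CUBIC)
    for p in proj(s["eef_pos"]+q.apply(L),n): cv2.circle(o,(X+int((p[0]-x0)*k+4),int((p[1]-y0)*k+4)),2,(255,0,255),-1)
    for z in(16,26):
        for x in(16,31): 
            p=proj(board(x,-10,z),n)[0];cv2.circle(o,(X+int((p[0]-x0)*k+4),int((p[1]-y0)*k+4)),2,(0,255,255),-1)
cv2.imwrite("pics/v10.png",o)
```

```text
[0.43377478 0.07770765 0.12476676] [0.43343567 0.07948036 0.12523564] [-0.79 -0.01 -0.22]
```

View pics/v10.png

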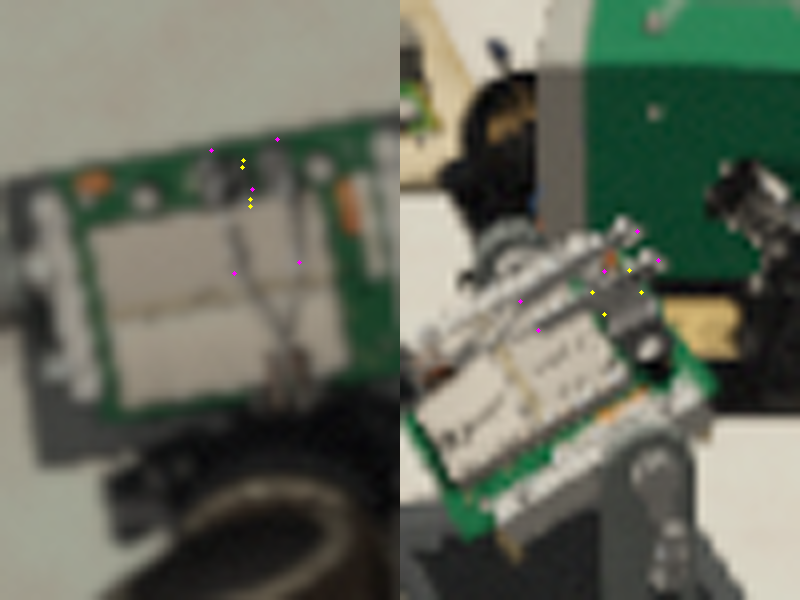

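The left half (top view) shows the open blades straddling the tab: left blade about (225,200), right about (288,180), tab about (246,180). That puts the jaws 2–3 mm too far right. The right half (side view) shows the blades parallel to the board, with tips at (628,228) and (655,258) against the predicted (637,232) and (659,261). I'll correct +2 mm in y and descend gently.

>>> send_rows(
  steps=[
    {"xyz": [0,2,0],"dr": [0,0,0],"claw": 12},
    {"xyz": [0,0,3],"dr": [0,0,0],"claw": 12},
    {"xyz": [0,0,3],"dr": [0,0,0],"claw": 12},
    {"xyz": [0,0,3],"dr": [0,0,0],"claw": 12},
    {"xyz": [0,0,0],"dr": [0,0,0],"claw": 12},
  ],
)

```text
clock: 15.0
eef_pos: [0.4381, 0.0813, 0.1185]
orientation: [-0.03, 0.975, 0.008, 0.222]
contact_force: [-0.2, -0.5, 0.1]
gripper_width: 0.0131
finger_force: 55.9
```

```bash
cat >> h.py <<'E'
def rep():
    s=r.get_state();q=R.from_quat(s["orientation"]);b=R.from_matrix(np.array(brot().as_matrix()))
    d=brot().inv().apply(np.array(s["eef_pos"])-board(-60.2,-10,32.9))*1000
    print("off tool mm",d.round(2),"F",q.inv().apply(s["contact_force"]).round(2),"T",np.round(q.inv().apply(s["ft_torque"]),3),s["clock"],(brot().inv()*q).as_rotvec().round(3))
E
python3 - <<'E'
from h import *
for i in range(5): r.snapshot("top");rep()
E
```

```text
off tool mm [-1.41  1.55 -5.14] F [ 0.06 -0.35  1.26] T [-0.007  0.417  0.024] 15.05 [0.001 0.002 0.006]
off tool mm [-1.56  1.55 -5.25] F [0.15 0.35 0.16] T [ 0.056  0.409 -0.023] 15.1 [0.001 0.002 0.006]
off tool mm [-1.67  1.56 -5.32] F [-1.29  0.21 -0.28] T [ 0.005  0.37  -0.022] 15.15 [0.001 0.002 0.006]
off tool mm [-1.74  1.55 -5.38] F [-1.09 -0.34 -0.13] T [-0.01   0.445 -0.001] 15.2 [0.001 0.002 0.006]
off tool mm [-1.79  1.55 -5.43] F [ 0.12 -0.53  0.26] T [-0.006  0.399 -0.008] 15.25 [0.001 0.002 0.006]
```

>>> send_rows(
  steps=[
    {"xyz": [0,0,1],"dr": [0,0,0],"claw": 12},
    {"xyz": [0,0,1],"dr": [0,0,0],"claw": 12},
    {"xyz": [0,0,0],"dr": [0,0,0],"claw": 12},
  ],
)

```text
clock: 15.55
eef_pos: [0.439, 0.0814, 0.117]
orientation: [-0.03, 0.975, 0.008, 0.222]
contact_force: [-0.2, -0.6, -0.6]
gripper_width: 0.0131
finger_force: 55.9
```

```bash
cat >> h.py <<'E'
def avg(n=6):
    a=[]
    for i in range(n):
        r.snapshot("top");s=r.get_state();q=R.from_quat(s["orientation"])
        a.append(np.r_[brot().inv().apply(np.array(s["eef_pos"])-board(-60.2,-10,32.9))*1000,q.inv().apply(s["contact_force"]),q.inv().apply(s["ft_torque"])])
    print(s["clock"],np.mean(a,0).round(3))
E
python3 -c "
from h import *
avg()"
```

```text
15.85 [-1.687  1.502 -3.326 -0.012 -0.119  0.117 -0.009  0.415 -0.006]
```

>>> send_rows(
  steps=[
    {"xyz": [0,0,1],"dr": [0,0,0],"claw": 12},
    {"xyz": [0,0,0],"dr": [0,0,0],"claw": 12},
  ],
)

```text
clock: 16.05
eef_pos: [0.4395, 0.0814, 0.1162]
orientation: [-0.03, 0.975, 0.008, 0.222]
contact_force: [-0.3, 0.9, -0.6]
gripper_width: 0.0131
finger_force: 55.9
```

```bash
python3 -c "
from h import *
avg()"
```

```text
16.35 [-1.682  1.511 -2.323  0.057  0.482  0.268  0.031  0.421 -0.007]
```

>>> send_rows(
  steps=[
    {"xyz": [0,0,0.7],"dr": [0,0,0],"claw": 12},
    {"xyz": [0,0,0],"dr": [0,0,0],"claw": 12},
  ],
)

```text
clock: 16.55
eef_pos: [0.4398, 0.0814, 0.1156]
orientation: [-0.03, 0.975, 0.008, 0.222]
contact_force: [-0.2, -0.2, -0.3]
gripper_width: 0.0134
finger_force: 55.9
```

```bash
python3 -c "
from h import *
avg()"
```

```text
16.85 [-1.68   1.521 -1.626  0.005  0.22   0.087 -0.003  0.435  0.002]
```

>>> send_rows(
  steps=[
    {"xyz": [1.5,0,0],"dr": [0,0,0],"claw": 12},
    {"xyz": [0,0,0.7],"dr": [0,0,0],"claw": 12},
    {"xyz": [0,0,0],"dr": [0,0,0],"claw": 12},
  ],
)

```text
clock: 17.15
eef_pos: [0.4387, 0.0813, 0.1142]
orientation: [-0.03, 0.975, 0.008, 0.222]
contact_force: [0.5, -0.8, -0.8]
gripper_width: 0.0131
finger_force: 55.9
```

```bash
python3 -c "
from h import *
avg(8)"
```

```text
17.55 [-0.218  1.52  -0.946  0.424 -0.506  0.708 -0.003  0.453  0.002]
```

>>> send_rows(
  steps=[
    {"xyz": [0,0,0.5],"dr": [0,0,0],"claw": 12},
    {"xyz": [0,0,0],"dr": [0,0,0],"claw": 12},
  ],
)

```text
clock: 17.75
eef_pos: [0.439, 0.0814, 0.1139]
orientation: [-0.03, 0.975, 0.008, 0.222]
contact_force: [-0.0, -0.2, -1.4]
gripper_width: 0.0133
finger_force: 55.9
```

```bash
python3 -c "
from h import *
avg(8)"
```

```text
18.15 [-0.191  1.519 -0.433 -0.039 -0.048  0.443  0.008  0.419 -0.005]
```

>>> send_rows(
  steps=[
    {"xyz": [0,0,0.5],"dr": [0,0,0],"claw": 12},
    {"xyz": [0,0,0],"dr": [0,0,0],"claw": 12},
  ],
)

```text
clock: 18.35
eef_pos: [0.4392, 0.0814, 0.1135]
orientation: [-0.03, 0.975, 0.008, 0.222]
contact_force: [-0.8, 0.3, -0.2]
gripper_width: 0.0131
finger_force: 55.9
```

```bash
python3 -c "
from h import *
avg(8)"
```

```text
18.75 [-0.185  1.515  0.063  0.101  0.12  -0.128 -0.003  0.425 -0.008]
```

>>> send_rows(
  steps=[
    {"xyz": [0,0,0.5],"dr": [0,0,0],"claw": 12},
    {"xyz": [0,0,0],"dr": [0,0,0],"claw": 12},
  ],
)

```text
clock: 18.95
eef_pos: [0.4395, 0.0814, 0.113]
orientation: [-0.03, 0.975, 0.008, 0.222]
contact_force: [-0.3, 0.8, 0.2]
gripper_width: 0.0133
finger_force: 55.8
```

```bash
python3 -c "
from h import *
avg(8)"
```

```text
19.35 [-0.226  1.523  0.547  0.351  0.159  0.106 -0.032  0.414 -0.007]
```

>>> send_rows(
  steps=[
    {"xyz": [0,0,0.5],"dr": [0,0,0],"claw": 12},
    {"xyz": [0,0,0],"dr": [0,0,0],"claw": 12},
  ],
)

```text
clock: 19.55
eef_pos: [0.4397, 0.0814, 0.1125]
orientation: [-0.03, 0.975, 0.008, 0.222]
contact_force: [-0.8, -0.4, 0.0]
gripper_width: 0.0131
finger_force: 55.8
```

```bash
python3 -c "
from h import *
avg(8)"
```

```text
19.95 [-0.215  1.514  1.05   0.082 -0.046 -0.376 -0.023  0.418  0.004]
```

>>> send_rows(
  steps=[
    {"xyz": [0,0,0.5],"dr": [0,0,0],"claw": 12},
    {"xyz": [0,0,0],"dr": [0,0,0],"claw": 12},
  ],
)

```text
clock: 20.15
eef_pos: [0.4399, 0.0814, 0.1121]
orientation: [-0.03, 0.975, 0.008, 0.222]
contact_force: [-0.3, -0.5, -0.5]
gripper_width: 0.0129
finger_force: 55.7
```

```bash
python3 -c "
from h import *
avg(8)"
```

```text
20.55 [-0.199  1.516  1.554  0.578  0.254 -0.463  0.002  0.387  0.007]
```

>>> send_rows(
  steps=[
    {"xyz": [0,0,0.4],"dr": [0,0,0],"claw": 12},
    {"xyz": [0,0,0],"dr": [0,0,0],"claw": 12},
  ],
)

```text
clock: 20.75
eef_pos: [0.44, 0.0815, 0.1117]
orientation: [-0.03, 0.975, 0.008, 0.222]
contact_force: [-1.1, 0.2, -0.1]
gripper_width: 0.0132
finger_force: 55.7
```

```bash
python3 -c "
from h import *
avg(12)"
```

```text
21.35 [-0.189  1.514  1.955  0.462  0.018 -0.532 -0.004  0.401 -0.007]
```

>>> send_rows(
  steps=[
    {"xyz": [0,0,0.5],"dr": [0,0,0],"claw": 12},
    {"xyz": [0,0,0],"dr": [0,0,0],"claw": 12},
  ],
)

```text
clock: 21.55
eef_pos: [0.4403, 0.0815, 0.1113]
orientation: [-0.03, 0.975, 0.008, 0.222]
contact_force: [-0.9, 0.6, 0.2]
gripper_width: 0.0132
finger_force: 55.7
```

```bash
python3 -c "
from h import *
avg(12)"
```

```text
22.15 [-1.780e-01  1.511e+00  2.458e+00  6.960e-01 -1.110e-01 -6.150e-01
  2.000e-03  4.630e-01  6.000e-03]
```

>>> send_rows(
  steps=[
    {"xyz": [0,0,0.5],"dr": [0,0,0],"claw": 12},
    {"xyz": [0,0,0],"dr": [0,0,0],"claw": 12},
  ],
)

```text
clock: 22.35
eef_pos: [0.4404, 0.0815, 0.1108]
orientation: [-0.03, 0.975, 0.008, 0.222]
contact_force: [-1.3, 0.7, -0.2]
gripper_width: 0.013
finger_force: 55.6
```

Run:
```python
from h import *
avg(12)
s=r.get_state();q=R.from_quat(s["orientation"])
r.snapshot("side")
for n in("side","top"):
  for d in r.silhouettes("tweezers",n)[:2]:
    m=d["region"];ys,xs=np.nonzero(m);print(n,d["p"],d["location"],m.sum(),xs.min(),xs.max(),ys.min(),ys.max())
  print(proj(s["eef_pos"]+q.apply([[-.1007,0.0122,.0129],[-.1007,-.0122,.0129],[-.0537,0.012,.0129],[-.0537,-.012,.0129]]),n).round(1).tolist())
# edge shift of blades between hover (side3) and now: phase correlation of tip patches is affected by background, so print profile
```

```text
22.95 [-1.560e-01  1.513e+00  2.963e+00  1.083e+00 -7.400e-02 -1.182e+00
 -1.000e-03  4.770e-01 -1.200e-02]
side 0.8 [248.4, 179.0] 298 218 272 165 199
[[271.2, 162.1], [273.8, 165.7], [256.7, 170.7], [259.1, 174.5]]
[[225.0, 217.2], [233.2, 215.9], [227.8, 232.4], [235.8, 231.1]]
```

>>> send_rows(
  steps=[
    {"xyz": [0,0,-1.2],"dr": [0,0,0],"claw": 12},
    {"xyz": [0,0,0],"dr": [0,0,0],"claw": 12},
  ],
)

```text
clock: 23.3
eef_pos: [0.44, 0.0814, 0.1121]
orientation: [-0.03, 0.975, 0.008, 0.222]
contact_force: [-0.5, -0.7, 0.1]
gripper_width: 0.0133
finger_force: 55.8
```

Run:
```python
from h import *
avg(16)
```

```text
24.1 [-0.273  1.522  1.734  0.033  0.079 -0.725  0.008  0.402  0.009]
```

>>> send_rows(
  steps=[
    {"xyz": [0,0,0],"dr": [0,0,0],"claw": 17},
    {"xyz": [0,0,0],"dr": [0,0,0],"claw": 19},
    {"xyz": [0,0,0],"dr": [0,0,0],"claw": 21},
    {"xyz": [0,0,0],"dr": [0,0,0],"claw": 23},
  ],
)

```text
clock: 24.5
eef_pos: [0.4399, 0.0815, 0.1119]
orientation: [-0.03, 0.975, 0.008, 0.222]
contact_force: [-1.3, 0.3, 0.9]
gripper_width: 0.023
finger_force: 14.8
```

>>> send_rows(
  steps=[
    {"xyz": [0,0,0],"dr": [0,0,0],"claw": 25},
    {"xyz": [0,0,0],"dr": [0,0,0],"claw": 28},
    {"xyz": [0,0,0],"dr": [0,0,0],"claw": 34},
    {"xyz": [0,0,0],"dr": [0,0,0],"claw": 38},
    {"xyz": [0,0,0],"dr": [0,0,0],"claw": 38},
  ],
)

```text
clock: 25.0
eef_pos: [0.44, 0.0814, 0.1119]
orientation: [-0.03, 0.975, 0.008, 0.222]
contact_force: [0.1, -0.0, -1.0]
gripper_width: 0.0378
finger_force: 0.0
```

Released. I'll back off along the tool axis, then check where the tweezers sit with the network and the template fit.

>>> send_rows(
  steps=[
    {"xyz": [0,0,-10],"dr": [0,0,0],"claw": 38},
    {"xyz": [0,0,-25],"dr": [0,0,0],"claw": 38},
    {"xyz": [0,0,-45],"dr": [0,0,0],"claw": 38},
    {"xyz": [0,0,-45],"dr": [0,0,0],"claw": 38},
    {"xyz": [0,0,-45],"dr": [0,0,0],"claw": 38},
  ],
)

```text
clock: 25.5
eef_pos: [0.365, 0.0763, 0.2673]
orientation: [-0.03, 0.974, 0.008, 0.222]
contact_force: [1.7, 0.9, -0.2]
gripper_width: 0.038
finger_force: 0.0
```

>>> send_rows(
  steps=[
    {"xyz": [0,-40,-10],"dr": [0,0,0],"claw": 38},
    {"xyz": [0,-45,-10],"dr": [0,0,0],"claw": 38},
    {"xyz": [0,-45,0],"dr": [0,0,0],"claw": 38},
    {"xyz": [0,-45,0],"dr": [0,0,0],"claw": 38},
    {"xyz": [0,-45,0],"dr": [0,0,0],"claw": 38},
  ],
)

```text
clock: 26.0
eef_pos: [0.371, -0.1377, 0.2833]
orientation: [-0.03, 0.974, 0.007, 0.223]
contact_force: [1.2, 0.5, 0.1]
gripper_width: 0.038
finger_force: 0.0
```

```bash
cat > chk.py <<'E'
from h import *
for n in("side","top"): cv2.imwrite(f"pics/{n}4.png",r.snapshot(n))
print("arm px",proj([r.get_state()["eef_pos"]],"top"),proj([r.get_state()["eef_pos"]],"side"))
# free tweezers on tab: params: jaw point offset (x,y,z board), yaw, pitch ; compare silhouettes with model spine
E={}
for n in("side","top"):
  for d in r.silhouettes("tweezers",n)[:2]:
    m=d["region"];ys,xs=np.nonzero(m);c,vv=cv2.PCACompute(np.c_[xs,ys].astype(np.float32),None)[:2]
    print(n,round(d["p"],2),m.sum(),"bbox",xs.min(),xs.max(),ys.min(),ys.max(),"c",c.round(1),"dir",vv[0].round(3))
  P=np.array([board(23.5-83+x,-10+y,20) for x,y in((-76,0),(100,0),(0,10.5),(0,-10.5),(83,0))])
  p=proj(P,n);u=p[1]-p[0];print("model",n,p.round(1).tolist(),"dir",(u/np.linalg.norm(u)).round(3))
E
python3 chk.py
```

```text
arm px [[316.78651212 258.4416781 ]] [[220.15392815 157.55046212]]
side 0.55 332 bbox 219 272 163 198 c [[243.  181.9]] dir [ 0.843 -0.537]
side 0.52 932 bbox 239 278 150 197 c [[257.9 177.2]] dir [0.114 0.993]
model side [[217.3, 196.2], [272.1, 163.2], [240.1, 180.2], [241.9, 183.6], [266.8, 166.3]] dir [ 0.856 -0.517]
model top [[239.8, 272.5], [229.3, 216.8], [231.9, 249.4], [238.8, 248.2], [230.4, 222.3]] dir [-0.185 -0.983]
```

```bash
cat > fit2.py <<'E'
from h import *
for n in("side","top"): r.snapshot(n)
d=r.silhouettes("tweezers","side")[0];m=d["region"].astype(np.float32);print(d["p"],m.sum())
seg=[]
for g in(1,-1):
    seg+=[[(-76,0),(-58,g*1.5),2.4],[(-58,g*1.5),(-21,g*11),2],[(-21,g*10.5),(21,g*10.5),5],[(21,g*11),(50,-g*2.2),2],[(50,-g*2.2),(100,-g*2.2),2.4]]
def render(v):
    dx,dz,pit=v;k=6;I=np.zeros((420*k//2,560*k//2),np.uint8)*0
    I=np.zeros((80*k,90*k),np.uint8);c,s=np.cos(pit),np.sin(pit)
    for a,b,w in seg:
        a,b=np.array(a),np.array(b);t=(b-a)/np.hypot(*(b-a));nn=np.array([-t[1],t[0]])*w/2
        P=[]
        for q in(a+nn,a-nn,b+nn,b-nn):
            for h in(-4,4):
                X=q[0]-83;P.append(board(23.5+dx+c*X-s*h,-10+q[1],20+dz+s*X+c*h))
        uv=(proj(np.array(P),"side")-[200,140]+.5)*k
        cv2.fillConvexPoly(I,cv2.convexHull(uv.astype(np.int32)),255)
    return cv2.resize(I,(90,80),interpolation=cv2.INTER_AREA)/255.
M=cv2.GaussianBlur(m[140:220,200:290],(0,0),.7)
f=lambda v:((cv2.GaussianBlur(render(v),(0,0),.7)-M)**2).sum()
for p0 in(-.05,0,.05):
    o=minimize(f,[0,0,p0],method="Nelder-Mead",options=dict(initial_simplex=np.array([[0,0,p0],[4,0,p0],[0,3,p0],[0,0,p0+.06]]),maxiter=120))
    print("dx dz mm",o.x[:2].round(2),"pitch deg",np.degrees(o.x[2]).round(2),o.fun.round(1),f([0,0,0]).round(1))
E
python3 fit2.py
```

```text
0.7 259.0
dx dz mm [-3.72 -1.45] pitch deg 1.37 20.1 57.6
dx dz mm [-1.37 -1.12] pitch deg 1.46 20.4 57.6Traceback (most recent call last):
  File "fit2.py", line 22, in <module>
    o=minimize(f,[0,0,p0],method="Nelder-Mead",options=dict(initial_simplex=np.array([[0,0,p0],[4,0,p0],[0,3,p0],[0,0,p0+.06]]),maxiter=120))
    res = _minimize_neldermead(fun, x0, args, callback, bounds=bounds,
                               **options)
    fxr = func(xr)
    fx = function(np.copy(x), *(wrapper_args + args))
  File "fit2.py", line 20, in <lambda>
    f=lambda v:((cv2.GaussianBlur(render(v),(0,0),.7)-M)**2).sum()
                                  ~~~~~~^^^
  File "fit2.py", line 16, in render
    uv=(proj(np.array(P),"side")-[200,140]+.5)*k
        ~~~~^^^^^^^^^^^^^^^^^^^^
  File "h.py", line 6, in proj
    c=r.get_calibration(n);T=np.linalg.inv(c["T"]);p=np.atleast_2d(P)@T[:3,:3].T+T[:3,3]
ValueError: time passes only in moves, steps and waits
```

The silhouette fit puts the clamped tweezers about 1.4° off parallel to the board. They sit within a few mm along the board and about 1 mm from the nominal height, which agrees with the touch-down height. The arm is clear, so I'm handing in.

```bash
python3 -c "
from cell import r
print(r.get_state()['clock'],r.close_job())"
```

```text
the job is handed in; nothing more can be done
26.35 None
```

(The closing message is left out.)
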